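Park the tack-jar tray on the bench mat and complete its row

TASK

Push the wooden tray, with the two tack jars standing on it, across the bench until it lies in the middle of the black rubber mat, square with it, without lifting or tilting the tray on the way. Stand the third tack jar, which is on its own on the bench, on the empty middle ring of the tray so that the three jars make a neat row, each on its ring. Do not tip any jar over, and leave the tape measure, speed square and hammer where they are.

Things in the scene. Friction and masses are not known exactly. Their poses are not given: they have to be found in the camera images.
- mat: Black rubber mat let into the bench top, flush with it (no step), 240 mm along its x, 180 mm along its y; it does not move. Origin: its centre, at bench height (z = 0). It starts to the left or the right of the tray.
- tray: Loose plywood tray, 200 mm along its x, 140 mm along its y, about 0.45 kg. It is a solid slab 18 mm thick with a rim only 4 mm higher (8 mm wide, top 22 mm above the bench), so it is too wide to grasp and is pushed by its sides. Three dark rings 58 mm across lie in a row along its x, 64 mm apart. Origin: centre of its underside; z up. Either way round on the mat will do.
- place_near (a point): Centre of the ring at the tray's -x end, on the tray's floor, 18 mm above its underside; 64 mm from the middle ring.
- place_mid (a point): Centre of the middle ring, on the tray's floor; empty at the start.
- place_far (a point): Centre of the ring at the tray's +x end, on the tray's floor; 64 mm from the middle ring.
- jar_near: Closed blue plastic tack jar, round, 50 mm diameter, 60 mm tall, about 0.12 kg, one of three alike. Origin: centre of its underside; z up. It starts on the tray's -x ring and stays there.
- jar_far: Closed blue plastic tack jar, round, 50 mm diameter, 60 mm tall, about 0.12 kg, one of three alike. Origin: centre of its underside; z up. It starts on the tray's +x ring and stays there.
- jar_loose: Closed blue plastic tack jar, round, 50 mm diameter, 60 mm tall, about 0.12 kg, one of three alike. Origin: centre of its underside; z up. It starts alone on the bench, far to the left or right.
- tape: Grey tape measure, 74 x 39 x 64 mm high, standing on the bench on the other side from the lone jar. Leave alone. Origin: centre of its underside.
- square: Orange plastic speed square (triangle of about 160 mm), lying beyond the work. Leave alone. Origin: middle of the outer face of its 18 mm high lip, the side nearest the robot, on the bench.
- hammer: Red-handled hammer, 280 mm long, lying across the bench beyond the work. Leave alone. Origin: on its underside, midway along it.
Not all that is in view belongs to the job. What is shaped like the jar_near but red is not meant.

How it is judged (in metres and radians):
At the end, for the whole second after the job is handed in: The tray lies flat on the bench with its centre within 15 mm of the mat's centre along each of the mat's axes and its long side within 0.1 rad of the mat's; each of the three jars stands upright on its own ring, the loose one on the middle ring, within 12 mm of the ring's centre; all at rest (x of tray in the frame of mat between -0.015 and 0.015 m and y of tray in the frame of mat between -0.015 and 0.015 m and angle between the x axis of tray and the x axis of mat, either way round below 0.1 rad and height (world z) of tray below 0.006 m and angle between tray's own z axis and vertical below 0.05 rad and linear speed of each of tray, jar_near, jar_loose, jar_far below 0.02 m/s and distance between jar_near and place_near below 0.012 m and angle between each of jar_near, jar_loose, jar_far's own z axis and vertical below 0.1 rad and distance between jar_loose and place_mid below 0.012 m and distance between jar_far and place_far below 0.012 m); the robot touches nothing.
It fails at once if a jar is tipped over (angle between any of jar_near, jar_loose, jar_far's own z axis and vertical above 0.6 rad).
It fails at once if the tray is lifted or tilted off the bench (height (world z) of tray above 0.02 m or angle between tray's own z axis and vertical above 0.15 rad).
It fails at once if the tape measure, speed square or hammer is moved by more than 25 mm (distance of any of tape, square, hammer from where it was at the start of the episode above 0.025 m).
It also fails if it takes over 67 s, if anything falls off the work surface, if the arm or the gripper's body presses on something with over 40 N, if the wrist force passes 120 N, or if a joint passes its speed limit or range.

ROBOT

A 6-joint arm with a two-finger parallel gripper is mounted at the origin on the work surface. World frame = base frame: x ahead of the robot, y to its left, z up, the work surface at z = 0. Lengths are in m, angles in degrees, forces in N, time in s.
With the tool pointing down it reaches from about 0.4 to 0.825 m from the base axis. Payload 7 kg.
Tool frame: the origin (TCP) lies midway between the tips of the shut fingers; the grasp point (between the pads) lies 19 mm behind it; z points along the fingers, y is the line along which they close (so a half turn about z gives the same grasp; the last joint's range is limited). The gripper opens to 88 mm and grips with 3 to 60 N. Pads are 19 mm wide; open, the fingers measure 130 mm over their backs; the gripper's body (78 mm by 193 mm) begins 47 mm behind the grasp point.
Start: joints at [-52.821, 20.546, 0.682, 0, -70.136, -16.507], TCP at [0.238, -0.632, 0.227] pointing down, gripper open.
Joint ranges: [-176.03, 176.03], [-82.01, 121.73], [-58.28, 71.71], [-173.87, 95.51], [-174.79, -0.11], [-173.66, 173.66]. Speed limits (degrees/s): [136.94, 136.94, 172.46, 180, 180, 180].

INTERFACE

Orientations are given as [roll, pitch, yaw] about the fixed x, y, z axes, in that order (R = Rz(yaw) Ry(pitch) Rx(roll)).
In Python, from plant import get_state, optics, order gives the robot as it stands. The module is installed in compiled form; this text tells all that it offers.
- The arm moves only by the tool send_rows, never from a script. Its argument "moves" is a list of rows, each an object with "slide": the shift along the tool's x, y, z as a fraction of full scale, a list of three; "turn": the turn about the tool's z as a fraction of full scale; "gripper": the opening, from 0 (shut) to 1 (fully open). A call has exactly 5 rows; each row is the pose to reach, as a shift and turn from the pose commanded when the call began, along the tool's axes at that moment; what a row does not reach only later rows make up. Full scale, the value 1, is 150 mm for a shift and 90 degrees for a turn. A row lasts 1/12 s, in which the tool goes at most 41.7 mm and 7.16 degrees, less where a joint would pass 70% of its speed; a pose out of reach is approached as far as the arm can. A call with a number of a shift or a turn outside -1 to 1 is refused whole. A call with a gripper value outside its range is refused whole. The fingers move at their own pace and stop on an object; "newtons" is the grip in N (left out, the last holds). Time passes only in rows, so rows that repeat a pose let the fingers close, or fill a call up. It gives the time, the measured TCP pose, the force, the opening and the grip force at its end, in the units of the state.
- get_state(): the state, without advancing time (a new reading comes with each control period).
- optics.capture(name): name is "side" or "top"; returns a dict with "img" (384x512x3 uint8, red, green, blue), "intrinsics" (3x3 intrinsics, pixels), "origin" and "attitude" of the camera in the world. Camera axes: x right, y down, z forward; pixel columns grow to the right and rows downward; lengths in m; the calibration is good to about 2 mm. A picture is of the moment at which its call begins. There is no depth.
- order.close_job(): hands the job in; it is judged then, once.
Trained networks look in the newest picture that a camera, given by its name, has taken for a name from the list of things; names that differ only in an ending like _2 or _b are one class to them, and where a whole thing is asked for, a point or a joint stands for the part that bears it (a point fixed in the world has none). Each returns a list of dicts, best first, with "p" (0 to 1); they miss things now and then, are a little off and sometimes report something else, mostly with a low value. They report only what shows in the picture. A call takes as long as a camera call. They do not tell look-alikes from the thing itself.
- optics.look_for(camera, name): "location" ([x, y, z] in m, in world coordinates, good to about 4 mm: the middle of the surface that is visible of it).
The state is a dict: "time_s": time; "joints": joint angles; "qd": joint speeds; "joint_torque": joint torques, N m; "tcp_pos": TCP position; "eef_rot": TCP orientation; "contact_force": force on the tool from outside, world axes, zero at the start; "moment": the same for the moment, N m; "gripper_width": finger opening in m; "gripper_force": force on a finger pad.
Only numpy, scipy, OpenCV 4.12 (cv2) and the standard library are available. Lean on these libraries where they do the work, as an engineer would, in place of code of your own. Each camera call takes 0.05 s, during which the arm holds its last target. There are 200 camera calls.

## Working session

There is one attempt and no reset: what is moved stays moved. The work goes in short steps, Python scripts to look and compute and a tool call to move; the robot and the scene stay as the last step left them, time stands still between calls to the robot, and variables do not carry over. Pictures are saved under pics/ and viewed, at most 10 in all, crops included, and the job is handed in when it is done.

Besides the shell and the picture viewer there is one more tool, called as a command line: name --argument value ..., lists and objects as JSON in quotes. send_rows: Moves the arm, as the interface text tells. Shift numbers are shares of 150 mm and turn numbers shares of 90 degrees, none past 1 either way. Its arguments: {"type":"object","properties":{"moves":{"type":"array"},"newtons":{"type":"number"}},"required":["moves"]}

```bash
mkdir -p pics && python3 - <<'E'
from plant import get_state, optics, order
import cv2, numpy as np, pickle
s=get_state();print(s['time_s'],s['tcp_pos'],s['eef_rot'],s['gripper_width'])
for c in('top','side'):
    d=optics.capture(c);pickle.dump(d,open(c+'.pkl','wb'))
    cv2.imwrite(f'pics/{c}0.png',d['img'][:,:,::-1]);print(c,d['origin'],np.round(d['attitude'],3).tolist(),d['intrinsics'][0])
    for n in('mat','tray','jar_near','tape','square','hammer'):
        print(n,[(np.round(r['location'],3).tolist(),round(r['p'],2)) for r in optics.look_for(c,n)])
E
```

```text
0.0 [ 0.23809089 -0.63108677  0.22562794] [ 1.79905615e+02 -9.33433215e-03 -1.59334793e+02] 0.08769388467606473
top [ 0.36722815 -0.008713    1.1016039 ] [-167.559, -0.343, -86.513] [355.20867183   0.         256.39870968]
mat [([0.54, -0.151, 0.004], 0.81)]
tray [([0.556, 0.127, 0.025], 0.88)]
jar_near [([0.497, 0.136, 0.079], 0.75), ([0.569, 0.286, 0.061], 0.74), ([0.395, 0.043, 0.056], 0.59)]
tape [([0.521, 0.372, 0.061], 0.55)]
square [([0.791, 0.137, 0.015], 0.78), ([0.557, 0.126, 0.026], 0.63)]
hammer [([0.774, -0.169, 0.027], 0.6)]
side [1.4176751  0.69280314 1.04389219] [-131.792, 0.335, 129.582] [474.78222342   0.         253.36161586]
mat [([0.554, -0.14, 0.001], 0.66)]
tray [([0.57, 0.154, 0.021], 0.8), ([0.788, -0.142, 0.027], 0.57)]
jar_near [([0.587, 0.297, 0.05], 0.92), ([0.412, 0.049, 0.047], 0.6), ([0.51, 0.143, 0.066], 0.56)]
tape [([0.568, 0.154, 0.024], 0.66), ([0.551, 0.385, 0.064], 0.57)]
square [([0.8, 0.153, 0.011], 0.59)]
hammer [([0.787, -0.141, 0.024], 0.69)]
```

View pics/top0.png

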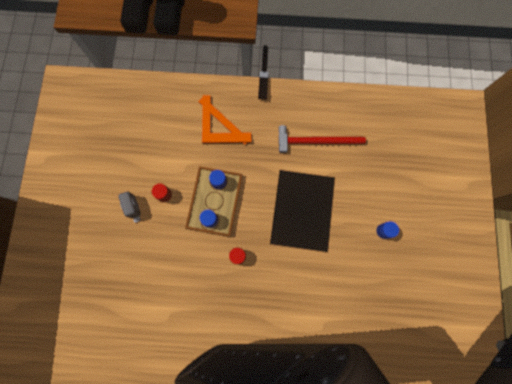

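View pics/side0.png

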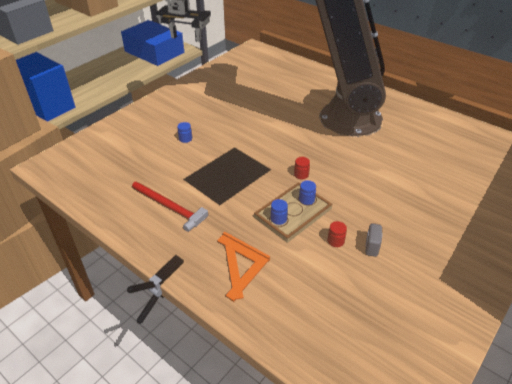

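Top view: the mat is at (303,210). The tray is at (215,201), with blue jars at (218,179) and (208,218). There are red look-alikes at (161,192) and (238,256), neither of which is wanted. The lone blue jar at (389,231) fits jar_loose: it is blue, stands alone, and is on the far side from the tape at (130,206). Next I'll confirm it in a crop and measure precisely.

```bash
cat > h.py <<'E'
import numpy as np, cv2, pickle
from scipy.spatial.transform import Rotation as R
from scipy.optimize import least_squares
from plant import get_state, optics, order
def cam(c):
    d=optics.capture(c); pickle.dump(d,open(c+'.pkl','wb')); return d
def proj(d,P):
    A=np.asarray(d['attitude']); A=A if A.shape==(3,3) else R.from_euler('xyz',A,degrees=True).as_matrix()
    q=(np.atleast_2d(P)-d['origin'])@A; q=q@np.asarray(d['intrinsics']).T
    return q[:,:2]/q[:,2:]
def warp(d,x0,x1,y0,y1,z,s=1000):   # rectified view of plane z: col=(y1-y)*s, row=(x1-x)*s
    W=np.array([[x1,y1,z],[x1,y0,z],[x0,y0,z],[x0,y1,z]]); w,h=int((y1-y0)*s),int((x1-x0)*s)
    M=cv2.getPerspectiveTransform(proj(d,W).astype(np.float32),np.float32([[0,0],[w,0],[w,h],[0,h]]))
    return cv2.warpPerspective(d['img'],M,(w,h),flags=cv2.INTER_CUBIC)
def blobs(mask,amin=60):
    n,l,st,ce=cv2.connectedComponentsWithStats(mask.astype(np.uint8)); return [ce[i] for i in range(1,n) if st[i,4]>amin]
def blue(d):
    a=d['img'].astype(int); return (a[...,2]>a[...,0]+50)&(a[...,2]>a[...,1]+30)
def hullc(P):
    m=cv2.moments(cv2.convexHull(P.astype(np.float32))); return np.array([m['m10'],m['m01']])/m['m00']
t=np.linspace(0,2*np.pi,40)
def jar(d,c,z,x0=(0.55,0)):        # xy of a jar whose base is at height z, silhouette centroid c
    f=lambda p: hullc(proj(d,np.vstack([np.c_[p[0]+.025*np.cos(t),p[1]+.025*np.sin(t),0*t+h] for h in(z,z+.06)])))-c
    return least_squares(f,x0,diff_step=1e-3).x
def mat(d):
    a=d['img'].astype(int); m=(a.max(2)<45).astype(np.uint8)
    cs=cv2.findContours(m,0,1)[0]
    c=min(cs,key=lambda c:abs(hullc(c[:,0])-proj(d,[.55,-.15,0])[0]).sum() if cv2.contourArea(c)>800 else 1e9)
    return c[:,0]
def unproj(d,uv,z):
    f=lambda p:(proj(d,[p[0],p[1],z])[0]-uv); return least_squares(f,(.55,0)).x
E
python3 - <<'E'
from h import *
D={c:pickle.load(open(c+'.pkl','rb')) for c in('top','side')}
for c,d in D.items():
    for b in blobs(blue(d)):
        for z in (0,.018): print(c,b.round(1),z,jar(d,b,z).round(4))
    k=mat(d); w=np.float32([unproj(d,u,0) for u in k]); print('mat',cv2.minAreaRect(w))
d=D['top']
a=cv2.resize(warp(d,.42,.70,.02,.24,.022),None,fx=2,fy=2)
b=cv2.resize(warp(D['side'],.42,.70,.02,.24,.022),None,fx=1.6,fy=2)
u=d['img'][195:265,355:425]; u=cv2.resize(u,(0,0),fx=4,fy=4)
cv2.imwrite('pics/c1.png',np.hstack([a,np.vstack([u,u*0])])[:,:,::-1][:560,:800])
E
```

```text
top [216.8 177.7] 0 [0.6283 0.1235]
top [216.8 177.7] 0.018 [0.6239 0.1213]
top [207.5 217.5] 0 [0.5027 0.1408]
top [207.5 217.5] 0.018 [0.5004 0.1383]
top [388.5 229.5] 0 [ 0.5005 -0.4053]
top [388.5 229.5] 0.018 [ 0.4983 -0.3986]
mat ((0.5503536462783813, -0.14932750165462494), (0.17086471617221832, 0.22999121248722076), 85.4931411743164)
side [152.3  42.3] 0 [ 0.087  -1.0403]
side [152.3  42.3] 0.018 [ 0.1107 -1.0095]
side [45.9 85.5] 0 [ 0.6341 -1.0808]
side [45.9 85.5] 0.018 [ 0.648  -1.0493]
side [184.5 131.7] 0 [ 0.4989 -0.3989]
side [184.5 131.7] 0.018 [ 0.5152 -0.3795]
side [308.1 191.5] 0 [0.4777 0.1296]
side [308.1 191.5] 0.018 [0.4944 0.1396]
side [279.5 210.8] 0 [0.6016 0.1117]
side [279.5 210.8] 0.018 [0.6161 0.122 ]
mat ((-0.6376455426216125, -0.39828264713287354), (0.8868716955184937, 0.16708135604858398), 37.92479705810547)Traceback (most recent call last):
  File "<stdin>", line 11, in <module>
    return _nx.concatenate(arrs, 1, dtype=dtype, casting=casting)
           ~~~~~~~~~~~~~~~^^^^^^^^^^^^^^^^^^^^^^^^^^^^^^^^^^^^^^^
ValueError: all the input array dimensions except for the concatenation axis must match exactly, but along dimension 0, the array at index 0 has size 558 and the array at index 1 has size 560
```

```bash
python3 - <<'E'
from h import *
D={c:pickle.load(open(c+'.pkl','rb')) for c in('top','side')}
a=cv2.resize(warp(D['top'],.44,.68,.03,.23,.022),(400,480))
b=cv2.resize(warp(D['side'],.44,.68,.03,.23,.022),(400,480))
u=cv2.resize(D['top']['img'][210:250,370:410],(120,120)); a[:120,:120]=u
cv2.imwrite('pics/c2.png',np.hstack([a,b])[:,:,::-1])
print(D['side']['intrinsics'],D['top']['intrinsics'])
d=D['side'];m=(d['img'].max(2)<60).astype(np.uint8)
for c in cv2.findContours(m,0,1)[0]:
    if cv2.contourArea(c)>800 and c[:,0,1].min()>100: print(cv2.boundingRect(c), cv2.minAreaRect(np.float32([unproj(d,u,0) for u in c[:,0]])))
print(proj(D['top'],[[.0,0,0]]),proj(d,[[0,0,0]]))
E
```

```text
[[474.78222342   0.         253.36161586]
 [  0.         474.78222342 180.90439824]
 [  0.           0.           1.        ]] [[355.20867183   0.         256.39870968]
 [  0.         355.20867183 188.14093338]
 [  0.           0.           1.        ]]
[[242.98554089 400.08863084]] [[350.35294572 117.44031195]]
```

View pics/c2.png

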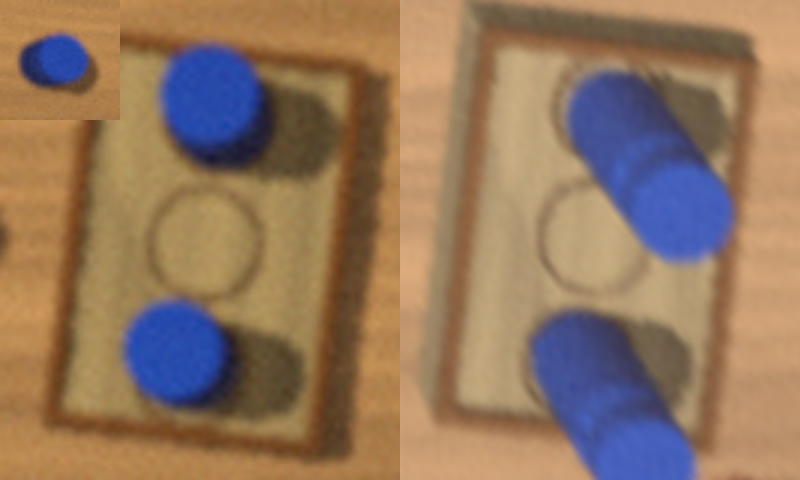

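The crop confirms the lone jar is blue. At 2 px/mm, tray corners TR (363,68), BR (318,452) and BL (45,422) put the tray at about (0.560, 0.130) with yaw −6.5°. The mat is at about (0.550, −0.150) with yaw −4.5°, and the loose jar at (0.500, −0.402). I'll push with both open fingers on the tray's +y side.

send_rows --moves '[{"slide": [-0.16, 0.18, 0], "turn": 0, "gripper": 1}, {"slide": [-0.33, 0.37, 0], "turn": 0, "gripper": 1}, {"slide": [-0.49, 0.55, 0], "turn": 0, "gripper": 1}, {"slide": [-0.66, 0.73, 0], "turn": 0, "gripper": 1}, {"slide": [-0.82, 0.916, 0], "turn": 0, "gripper": 1}]'

```text
time_s: 1.12
tcp_pos: [0.3052, -0.4581, 0.2265]
eef_rot: [-180.0, 0.0, -159.3]
contact_force: [0.7, 0.1, 0.9]
gripper_width: 0.0877
gripper_force: 0.0
```

send_rows --moves '[{"slide": [-0.16, 0.18, 0], "turn": 0, "gripper": 1}, {"slide": [-0.33, 0.37, 0], "turn": 0, "gripper": 1}, {"slide": [-0.49, 0.55, 0], "turn": 0, "gripper": 1}, {"slide": [-0.66, 0.73, 0], "turn": 0, "gripper": 1}, {"slide": [-0.82, 0.916, 0], "turn": 0, "gripper": 1}]'

```text
time_s: 1.53
tcp_pos: [0.3719, -0.286, 0.2269]
eef_rot: [-180.0, 0.0, -159.3]
contact_force: [0.6, 0.4, 0.4]
gripper_width: 0.0873
gripper_force: 0.0
```

send_rows --moves '[{"slide": [-0.16, 0.18, 0], "turn": 0, "gripper": 1}, {"slide": [-0.33, 0.37, 0], "turn": 0, "gripper": 1}, {"slide": [-0.49, 0.55, 0], "turn": 0, "gripper": 1}, {"slide": [-0.66, 0.73, 0], "turn": 0, "gripper": 1}, {"slide": [-0.82, 0.916, 0], "turn": 0, "gripper": 1}]'

```text
time_s: 1.95
tcp_pos: [0.4385, -0.1138, 0.2271]
eef_rot: [-180.0, 0.1, -159.3]
contact_force: [1.4, -0.2, 0.9]
gripper_width: 0.0878
gripper_force: 0.0
```

send_rows --moves '[{"slide": [-0.16, 0.18, 0], "turn": 0, "gripper": 1}, {"slide": [-0.33, 0.37, 0], "turn": 0, "gripper": 1}, {"slide": [-0.49, 0.55, 0], "turn": 0, "gripper": 1}, {"slide": [-0.66, 0.73, 0], "turn": 0, "gripper": 1}, {"slide": [-0.82, 0.916, 0], "turn": 0, "gripper": 1}]'

```text
time_s: 2.37
tcp_pos: [0.5051, 0.0584, 0.227]
eef_rot: [180.0, 0.1, -159.3]
contact_force: [0.8, -0.0, 0.3]
gripper_width: 0.0877
gripper_force: 0.0
```

send_rows --moves '[{"slide": [-0.16, 0.18, 0], "turn": 0, "gripper": 1}, {"slide": [-0.33, 0.37, 0], "turn": 0, "gripper": 1}, {"slide": [-0.49, 0.55, 0], "turn": 0, "gripper": 1}, {"slide": [-0.66, 0.73, 0], "turn": 0, "gripper": 1}, {"slide": [-0.82, 0.916, 0], "turn": 0, "gripper": 1}]'

```text
time_s: 2.78
tcp_pos: [0.5717, 0.2302, 0.2268]
eef_rot: [180.0, 0.0, -159.3]
contact_force: [0.7, 0.0, 0.1]
gripper_width: 0.0877
gripper_force: 0.0
```

send_rows --moves '[{"slide": [0, 0, 0.05], "turn": -0.07, "gripper": 1}, {"slide": [0, 0, 0.1], "turn": -0.14, "gripper": 1}, {"slide": [0, 0, 0.15], "turn": -0.21, "gripper": 1}, {"slide": [0, 0, 0.2], "turn": -0.28, "gripper": 1}, {"slide": [0, 0, 0.25], "turn": -0.35, "gripper": 1}]'

```text
time_s: 3.2
tcp_pos: [0.5711, 0.2285, 0.1887]
eef_rot: [-180.0, -0.0, -127.5]
contact_force: [0.8, 0.2, -0.2]
gripper_width: 0.0875
gripper_force: 0.0
```

send_rows --moves '[{"slide": [0, 0, 0.05], "turn": -0.07, "gripper": 1}, {"slide": [0, 0, 0.1], "turn": -0.14, "gripper": 1}, {"slide": [0, 0, 0.15], "turn": -0.21, "gripper": 1}, {"slide": [0, 0, 0.2], "turn": -0.28, "gripper": 1}, {"slide": [0, 0, 0.25], "turn": -0.35, "gripper": 1}]'

```text
time_s: 3.62
tcp_pos: [0.5712, 0.2284, 0.1513]
eef_rot: [-180.0, 0.0, -96.0]
contact_force: [-1.3, -0.5, -0.3]
gripper_width: 0.088
gripper_force: 0.0
```

send_rows --moves '[{"slide": [0, 0, 0.25], "turn": 0, "gripper": 1}, {"slide": [0, 0, 0.5], "turn": 0, "gripper": 1}, {"slide": [0, 0, 0.7], "turn": 0, "gripper": 1}, {"slide": [0, 0, 0.85], "turn": 0, "gripper": 1}, {"slide": [0, 0, 0.93], "turn": 0, "gripper": 1}]'

```text
time_s: 4.03
tcp_pos: [0.5697, 0.2273, 0.009]
eef_rot: [179.8, -0.2, -96.4]
contact_force: [-0.1, 0.2, 0.2]
gripper_width: 0.0873
gripper_force: 0.0
```

send_rows --moves '[{"slide": [0.03, 0, 0], "turn": 0, "gripper": 1}, {"slide": [0.06, 0, 0], "turn": 0, "gripper": 1}, {"slide": [0.09, 0, 0], "turn": 0, "gripper": 1}, {"slide": [0.12, 0, 0], "turn": 0, "gripper": 1}, {"slide": [0.15, 0, 0], "turn": 0, "gripper": 1}]'

```text
time_s: 4.45
tcp_pos: [0.5699, 0.2068, 0.0139]
eef_rot: [-179.8, 0.2, -96.3]
contact_force: [0.2, 5.5, 1.1]
gripper_width: 0.0879
gripper_force: 2.7
```

send_rows --moves '[{"slide": [0.03, 0, 0], "turn": 0, "gripper": 1}, {"slide": [0.06, 0, 0], "turn": 0, "gripper": 1}, {"slide": [0.1, 0, 0], "turn": 0, "gripper": 1}, {"slide": [0.14, 0, 0], "turn": 0, "gripper": 1}, {"slide": [0.18, 0, 0], "turn": 0, "gripper": 1}]'

```text
time_s: 4.87
tcp_pos: [0.5674, 0.1805, 0.0139]
eef_rot: [-179.8, 0.2, -96.3]
contact_force: [1.2, 5.8, 1.0]
gripper_width: 0.0878
gripper_force: 2.8
```

```bash
python3 - <<'E'
from h import *
d=cam('top'); s=get_state(); print(s['tcp_pos'],s['contact_force'])
a=warp(d,.44,.70,-.26,.26,.022)
cv2.imwrite('pics/t3.png',cv2.resize(a,None,fx=1.5,fy=1.5)[:,:,::-1])
for b in blobs(blue(d)): print(b, jar(d,b,.018).round(4))
E
```

```text
[0.56696325 0.17932923 0.01376467] [2.03863022 3.22895124 1.88100586]
[226.23671498 178.71497585] [0.6224 0.0924]
[217.48  218.925] [0.4981 0.1084]
[388.17110266 229.68441065] [ 0.4976 -0.3976]
```

View pics/t3.png

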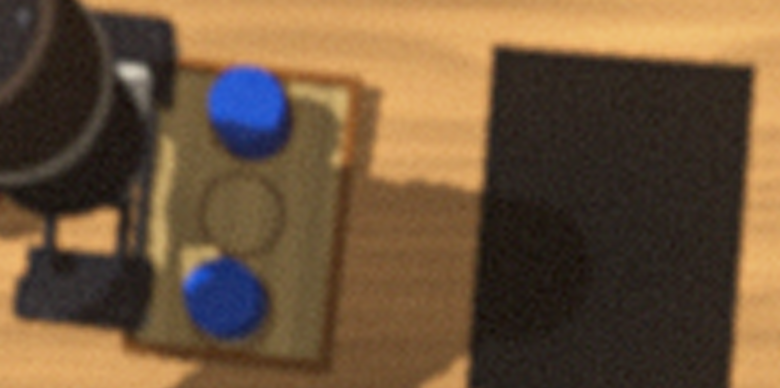

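The push works: the tray has moved about 29 mm without losing square. The ring is at (243,215) and the mat spans columns 470–752. I'll keep going, with a slight lateral and turn correction.

send_rows --moves '[{"slide": [0.04, -0.003, 0], "turn": 0, "gripper": 1}, {"slide": [0.09, -0.007, 0], "turn": -0.002, "gripper": 1}, {"slide": [0.15, -0.012, 0], "turn": -0.005, "gripper": 1}, {"slide": [0.21, -0.016, 0], "turn": -0.008, "gripper": 1}, {"slide": [0.27, -0.02, 0], "turn": -0.011, "gripper": 1}]'

```text
time_s: 5.33
tcp_pos: [0.566, 0.14, 0.0138]
eef_rot: [-179.8, 0.2, -95.3]
contact_force: [-0.4, 6.1, 3.2]
gripper_width: 0.0876
gripper_force: 3.5
```

send_rows --moves '[{"slide": [0.06, -0.005, 0], "turn": -0.002, "gripper": 1}, {"slide": [0.12, -0.01, 0], "turn": -0.004, "gripper": 1}, {"slide": [0.18, -0.015, 0], "turn": -0.007, "gripper": 1}, {"slide": [0.24, -0.02, 0], "turn": -0.009, "gripper": 1}, {"slide": [0.3, -0.024, 0], "turn": -0.011, "gripper": 1}]'

```text
time_s: 5.75
tcp_pos: [0.5655, 0.0947, 0.0137]
eef_rot: [-179.8, 0.2, -94.3]
contact_force: [-0.3, 7.3, 2.8]
gripper_width: 0.0874
gripper_force: 3.6
```

send_rows --moves '[{"slide": [0.06, -0.005, 0], "turn": 0, "gripper": 1}, {"slide": [0.12, -0.01, 0], "turn": 0, "gripper": 1}, {"slide": [0.18, -0.015, 0], "turn": 0, "gripper": 1}, {"slide": [0.24, -0.02, 0], "turn": 0, "gripper": 1}, {"slide": [0.3, -0.024, 0], "turn": 0, "gripper": 1}]'

```text
time_s: 6.17
tcp_pos: [0.5657, 0.0493, 0.0137]
eef_rot: [-179.8, 0.2, -94.3]
contact_force: [-0.4, 8.0, 4.3]
gripper_width: 0.0874
gripper_force: 3.7
```

send_rows --moves '[{"slide": [0.06, -0.005, 0], "turn": 0, "gripper": 1}, {"slide": [0.12, -0.01, 0], "turn": 0, "gripper": 1}, {"slide": [0.18, -0.015, 0], "turn": 0, "gripper": 1}, {"slide": [0.24, -0.02, 0], "turn": 0, "gripper": 1}, {"slide": [0.3, -0.024, 0], "turn": 0, "gripper": 1}]'

```text
time_s: 6.58
tcp_pos: [0.5658, 0.0041, 0.0137]
eef_rot: [-179.8, 0.1, -94.3]
contact_force: [-0.2, 7.6, 5.4]
gripper_width: 0.0875
gripper_force: 3.9
```

send_rows --moves '[{"slide": [0.06, -0.005, 0], "turn": 0, "gripper": 1}, {"slide": [0.12, -0.01, 0], "turn": 0, "gripper": 1}, {"slide": [0.17, -0.015, 0], "turn": 0, "gripper": 1}, {"slide": [0.21, -0.018, 0], "turn": 0, "gripper": 1}, {"slide": [0.24, -0.02, 0], "turn": 0, "gripper": 1}]'

```text
time_s: 7.0
tcp_pos: [0.566, -0.0323, 0.0137]
eef_rot: [-179.8, 0.1, -94.3]
contact_force: [0.1, 7.6, 5.0]
gripper_width: 0.0878
gripper_force: 4.1
```

```bash
python3 - <<'E'
from h import *
s=get_state(); print(s['tcp_pos'],s['eef_rot'],s['contact_force'])
A=[]
for c in('top','side'):
    d=cam(c)
    for b in blobs(blue(d)): print(c,b.round(1), jar(d,b,.018).round(4))
    A.append(cv2.resize(warp(d,.42,.68,-.28,-.02,.018),(400,400)))
cv2.imwrite('pics/t4.png',np.hstack(A)[:,:,::-1])
E
```

```text
[ 0.56597117 -0.03232813  0.01374304] [-1.79769885e+02  1.11033471e-01 -9.43412584e+01] [0.14051326 7.59133052 4.96708994]
top [297.9 182.8] [ 0.6233 -0.1258]
top [290.7 223.1] [ 0.499  -0.1086]
top [388.1 229.7] [ 0.4976 -0.3974]
side [152.9  42. ] [ 0.1075 -1.0094]
side [45.9 85.5] [ 0.648  -1.0492]
side [184.5 131.7] [ 0.5154 -0.3793]
side [216.4 175.4] [ 0.6172 -0.1295]
```

View pics/t4.png

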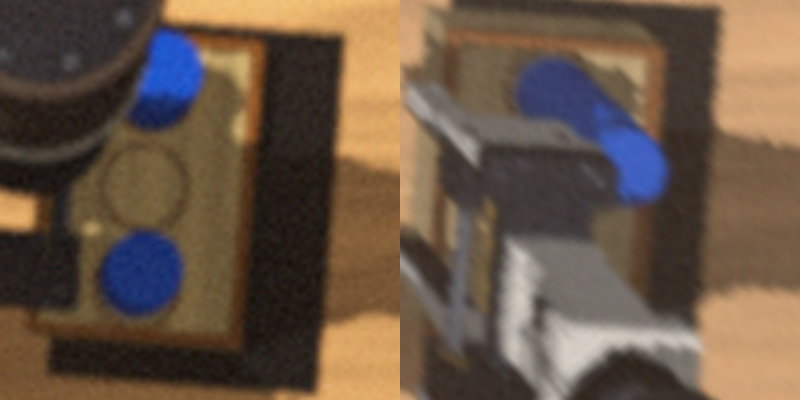

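The ring is at (144,187) in the top crop. About 36 mm of −y and 7 mm of −x remain, and the edges are parallel to the mat. I'll finish the push, then back off and look.

send_rows --moves '[{"slide": [0.05, 0.006, 0], "turn": 0, "gripper": 1}, {"slide": [0.11, 0.014, 0], "turn": 0, "gripper": 1}, {"slide": [0.17, 0.021, 0], "turn": 0, "gripper": 1}, {"slide": [0.21, 0.026, 0], "turn": 0, "gripper": 1}, {"slide": [0.235, 0.03, 0], "turn": 0, "gripper": 1}]'

```text
time_s: 7.52
tcp_pos: [0.5587, -0.0673, 0.0133]
eef_rot: [-179.8, 0.1, -94.3]
contact_force: [2.0, 7.3, 3.9]
gripper_width: 0.0875
gripper_force: 3.8
```

send_rows --moves '[{"slide": [0, 0, 0], "turn": 0, "gripper": 1}, {"slide": [-0.1, 0, 0], "turn": 0, "gripper": 1}, {"slide": [-0.25, 0, 0], "turn": 0, "gripper": 1}, {"slide": [-0.4, 0, 0], "turn": 0, "gripper": 1}, {"slide": [-0.4, 0, -0.2], "turn": 0, "gripper": 1}]'

```text
time_s: 7.93
tcp_pos: [0.5579, -0.0066, 0.0376]
eef_rot: [179.5, -0.2, -94.3]
contact_force: [-0.5, -0.8, -0.2]
gripper_width: 0.0875
gripper_force: 0.0
```

send_rows --moves '[{"slide": [-0.2, 0, -0.2], "turn": 0, "gripper": 1}, {"slide": [-0.4, 0, -0.4], "turn": 0, "gripper": 1}, {"slide": [-0.6, 0, -0.6], "turn": 0, "gripper": 1}, {"slide": [-0.8, 0, -0.8], "turn": 0, "gripper": 1}, {"slide": [-1, 0, -1], "turn": 0, "gripper": 1}]'

```text
time_s: 8.35
tcp_pos: [0.5716, 0.1395, 0.1908]
eef_rot: [179.9, -0.1, -94.4]
contact_force: [0.9, 1.0, -0.3]
gripper_width: 0.088
gripper_force: 0.0
```

```bash
python3 - <<'E'
from h import *
s=get_state(); print(s['tcp_pos'],s['eef_rot'])
A=[]
for c in('top','side'):
    d=cam(c)
    for b in blobs(blue(d)): print(c,b.round(1), jar(d,b,.018).round(4),jar(d,b,0).round(4))
    A.append(cv2.resize(warp(d,.42,.68,-.28,-.02,.018),(400,400)))
cv2.imwrite('pics/t5.png',np.hstack(A)[:,:,::-1])
E
```

```text
[0.57164455 0.13952077 0.19082117] [ 1.79935035e+02 -6.30318170e-02 -9.43686216e+01]
top [307.9 185.9] [ 0.6154 -0.1565] [ 0.6197 -0.159 ]
top [303.  226.2] [ 0.4922 -0.1453] [ 0.4944 -0.1476]
top [388.2 229.7] [ 0.4977 -0.3976] [ 0.5    -0.4043]
side [152.9  42. ] [ 0.1076 -1.0094] [ 0.0839 -1.0402]
side [45.8 85.5] [ 0.6479 -1.0494] [ 0.634 -1.081]
side [184.5 131.7] [ 0.5153 -0.3792] [ 0.499  -0.3986]
side [239.8 157. ] [ 0.4994 -0.1324] [ 0.4828 -0.1474]
side [212.4 171.4] [ 0.611  -0.1529] [ 0.5964 -0.1682]
```

View pics/t5.png

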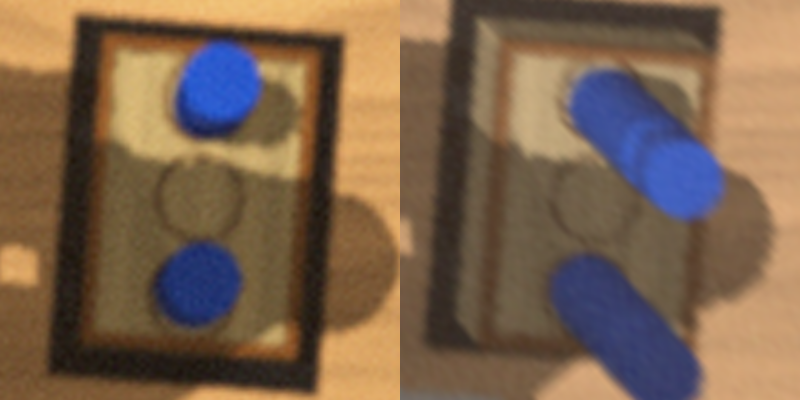

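The tray now sits centred on the mat, with the ring at (201,198), i.e. (0.551, −0.151) against a mat centre of (0.550, −0.149), and it lies square. Next is the loose jar at (0.4995, −0.4015).

send_rows --moves '[{"slide": [0.18, 0.01, 0], "turn": 0, "gripper": 1}, {"slide": [0.36, 0.02, 0], "turn": 0, "gripper": 1}, {"slide": [0.55, 0.03, 0], "turn": 0, "gripper": 1}, {"slide": [0.73, 0.04, 0], "turn": 0, "gripper": 1}, {"slide": [0.908, 0.05, 0], "turn": 0, "gripper": 1}]'

```text
time_s: 8.87
tcp_pos: [0.5535, 0.002, 0.1888]
eef_rot: [179.9, -0.1, -94.3]
contact_force: [0.2, -0.1, -0.2]
gripper_width: 0.0876
gripper_force: 0.0
```

send_rows --moves '[{"slide": [0.18, 0.01, 0], "turn": 0, "gripper": 1}, {"slide": [0.36, 0.02, 0], "turn": 0, "gripper": 1}, {"slide": [0.55, 0.03, 0], "turn": 0, "gripper": 1}, {"slide": [0.73, 0.04, 0], "turn": 0, "gripper": 1}, {"slide": [0.908, 0.05, 0], "turn": 0, "gripper": 1}]'

```text
time_s: 9.28
tcp_pos: [0.5356, -0.1332, 0.1889]
eef_rot: [179.9, -0.0, -94.4]
contact_force: [0.1, 0.3, -0.0]
gripper_width: 0.0879
gripper_force: 0.0
```

send_rows --moves '[{"slide": [0.18, 0.01, 0], "turn": 0, "gripper": 1}, {"slide": [0.36, 0.02, 0], "turn": 0, "gripper": 1}, {"slide": [0.55, 0.03, 0], "turn": 0, "gripper": 1}, {"slide": [0.73, 0.04, 0], "turn": 0, "gripper": 1}, {"slide": [0.908, 0.05, 0], "turn": 0, "gripper": 1}]'

```text
time_s: 9.7
tcp_pos: [0.5177, -0.2682, 0.1888]
eef_rot: [179.9, 0.0, -94.4]
contact_force: [0.4, 0.2, -0.4]
gripper_width: 0.0875
gripper_force: 0.0
```

send_rows --moves '[{"slide": [0.18, 0.01, 0], "turn": 0, "gripper": 1}, {"slide": [0.36, 0.02, 0], "turn": 0, "gripper": 1}, {"slide": [0.55, 0.03, 0], "turn": 0, "gripper": 1}, {"slide": [0.73, 0.04, 0], "turn": 0, "gripper": 1}, {"slide": [0.908, 0.05, 0], "turn": 0, "gripper": 1}]'

```text
time_s: 10.12
tcp_pos: [0.4999, -0.4032, 0.1887]
eef_rot: [179.9, 0.0, -94.4]
contact_force: [1.5, -0.1, -0.1]
gripper_width: 0.0878
gripper_force: 0.0
```

send_rows --moves '[{"slide": [0, 0, 0], "turn": 0.067, "gripper": 1}, {"slide": [0, 0, 0], "turn": 0.133, "gripper": 1}, {"slide": [0, 0, 0], "turn": 0.2, "gripper": 1}, {"slide": [0, 0, 0], "turn": 0.267, "gripper": 1}, {"slide": [0, 0, 0], "turn": 0.333, "gripper": 1}]'

```text
time_s: 10.53
tcp_pos: [0.5002, -0.402, 0.1886]
eef_rot: [179.9, -0.0, -124.7]
contact_force: [-0.1, 0.4, 0.4]
gripper_width: 0.0877
gripper_force: 0.0
```

send_rows --moves '[{"slide": [0, 0, 0], "turn": 0.067, "gripper": 1}, {"slide": [0, 0, 0], "turn": 0.133, "gripper": 1}, {"slide": [0, 0, 0.1], "turn": 0.2, "gripper": 1}, {"slide": [0, 0, 0.2], "turn": 0.267, "gripper": 1}, {"slide": [0, 0, 0.3], "turn": 0.333, "gripper": 1}]'

```text
time_s: 10.95
tcp_pos: [0.5004, -0.4018, 0.1435]
eef_rot: [179.9, -0.1, -154.6]
contact_force: [0.8, 0.3, -1.0]
gripper_width: 0.0876
gripper_force: 0.0
```

send_rows --moves '[{"slide": [0, 0, 0], "turn": 0.067, "gripper": 1}, {"slide": [0, 0, 0], "turn": 0.133, "gripper": 1}, {"slide": [0, 0, 0.05], "turn": 0.2, "gripper": 1}, {"slide": [0, 0, 0.1], "turn": 0.267, "gripper": 1}, {"slide": [0, 0, 0.15], "turn": 0.333, "gripper": 1}]'

```text
time_s: 11.37
tcp_pos: [0.5003, -0.4018, 0.121]
eef_rot: [180.0, -0.1, 175.4]
contact_force: [0.2, -0.2, -0.4]
gripper_width: 0.0877
gripper_force: 0.0
```

send_rows --moves '[{"slide": [0, 0, 0], "turn": 0, "gripper": 1}, {"slide": [0, 0, 0], "turn": 0, "gripper": 1}, {"slide": [0, 0, 0], "turn": 0, "gripper": 1}, {"slide": [0, 0, 0], "turn": 0, "gripper": 1}, {"slide": [0, 0, 0], "turn": 0, "gripper": 1}]'

```text
time_s: 11.78
tcp_pos: [0.5017, -0.4022, 0.1224]
eef_rot: [-180.0, 0.0, 175.8]
contact_force: [-0.1, 0.4, -0.4]
gripper_width: 0.0875
gripper_force: 0.0
```

send_rows --moves '[{"slide": [0, 0, 0.18], "turn": 0, "gripper": 1}, {"slide": [0, 0, 0.36], "turn": 0, "gripper": 1}, {"slide": [0, 0, 0.52], "turn": 0, "gripper": 1}, {"slide": [0, 0, 0.64], "turn": 0, "gripper": 1}, {"slide": [0, 0, 0.7], "turn": 0, "gripper": 1}]'

```text
time_s: 12.2
tcp_pos: [0.5003, -0.4014, 0.0145]
eef_rot: [179.9, -0.2, 175.8]
contact_force: [0.5, -0.3, 0.3]
gripper_width: 0.0876
gripper_force: 0.0
```

send_rows --newtons 15 --moves '[{"slide": [0, 0, 0], "turn": 0, "gripper": 0.8}, {"slide": [0, 0, 0], "turn": 0, "gripper": 0.7}, {"slide": [0, 0, 0], "turn": 0, "gripper": 0.6}, {"slide": [0, 0, 0], "turn": 0, "gripper": 0.5}, {"slide": [0, 0, 0], "turn": 0, "gripper": 0.4}]'

```text
time_s: 12.62
tcp_pos: [0.5023, -0.4024, 0.0183]
eef_rot: [-180.0, 0.1, 175.8]
contact_force: [0.1, -0.3, -1.0]
gripper_width: 0.0602
gripper_force: 0.0
```

send_rows --moves '[{"slide": [0, 0, 0], "turn": 0, "gripper": 0.4}, {"slide": [0, 0, 0], "turn": 0, "gripper": 0.4}, {"slide": [0, 0, 0], "turn": 0, "gripper": 0.4}, {"slide": [0, 0, -0.05], "turn": 0, "gripper": 0.4}, {"slide": [0, 0, -0.1], "turn": 0, "gripper": 0.4}]'

```text
time_s: 13.03
tcp_pos: [0.501, -0.4018, 0.0318]
eef_rot: [180.0, -0.1, 175.7]
contact_force: [0.1, -0.8, -0.5]
gripper_width: 0.0493
gripper_force: 15.0
```

```bash
python3 - <<'E'
from h import *
s=get_state(); print(s['tcp_pos'],s['eef_rot'],s['contact_force'],s['gripper_width'],s['gripper_force'])
d=cam('side'); print([ (b.round(1),jar(d,b,s['tcp_pos'][2]-.016).round(4)) for b in blobs(blue(d))])
cv2.imwrite('pics/t6.png',cv2.resize(d['img'][80:200,120:280],(640,480))[:,:,::-1])
E
```

```text
[ 0.50099971 -0.40177709  0.03180628] [ 1.79967005e+02 -7.90389202e-02  1.75734171e+02] [ 0.08152172 -0.81615941 -0.46677029] 0.049331565054070846 14.999750090064481
[(array([141.9,  41.8]), array([ 0.1352, -1.0556])), (array([45.9, 85.5]), array([ 0.6463, -1.0531])), (array([181.9, 131.7]), array([ 0.5193, -0.3888])), (array([240. , 154.6]), array([ 0.4869, -0.1424])), (array([212.4, 171.4]), array([ 0.6093, -0.1546]))]
```

View pics/t6.png

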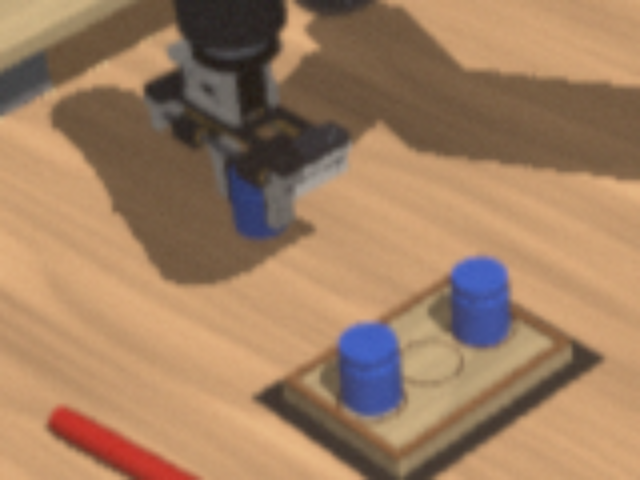

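The jar is held upright (49 mm width, 15 N), and the tray jars stand on their rings. I'll lift it and carry it over the middle ring.

send_rows --moves '[{"slide": [0, 0, -0.15], "turn": 0, "gripper": 0.4}, {"slide": [0, 0, -0.3], "turn": 0, "gripper": 0.4}, {"slide": [0, 0, -0.45], "turn": 0, "gripper": 0.4}, {"slide": [0, 0, -0.6], "turn": 0, "gripper": 0.4}, {"slide": [0, 0, -0.65], "turn": 0, "gripper": 0.4}]'

```text
time_s: 13.5
tcp_pos: [0.5031, -0.403, 0.1335]
eef_rot: [-179.9, 0.3, 175.8]
contact_force: [0.1, 0.2, -0.1]
gripper_width: 0.0499
gripper_force: 15.0
```

send_rows --moves '[{"slide": [-0.01, 0.1, 0], "turn": 0, "gripper": 0.4}, {"slide": [-0.03, 0.27, 0], "turn": 0, "gripper": 0.4}, {"slide": [-0.05, 0.45, 0], "turn": 0, "gripper": 0.4}, {"slide": [-0.08, 0.65, 0], "turn": 0, "gripper": 0.4}, {"slide": [-0.1, 0.85, 0], "turn": 0, "gripper": 0.4}]'

```text
time_s: 13.92
tcp_pos: [0.5255, -0.2744, 0.1283]
eef_rot: [180.0, -0.1, 175.7]
contact_force: [0.9, 0.1, -0.7]
gripper_width: 0.0498
gripper_force: 15.0
```

send_rows --moves '[{"slide": [-0.02, 0.2, 0], "turn": 0, "gripper": 0.4}, {"slide": [-0.05, 0.4, 0], "turn": 0, "gripper": 0.4}, {"slide": [-0.08, 0.6, 0], "turn": 0, "gripper": 0.4}, {"slide": [-0.1, 0.77, 0], "turn": 0, "gripper": 0.4}, {"slide": [-0.106, 0.86, 0], "turn": 0, "gripper": 0.4}]'

```text
time_s: 14.33
tcp_pos: [0.5513, -0.1457, 0.1286]
eef_rot: [180.0, -0.0, 175.8]
contact_force: [0.4, -0.2, -1.5]
gripper_width: 0.0496
gripper_force: 15.0
```

send_rows --moves '[{"slide": [0, 0, 0], "turn": 0, "gripper": 0.4}, {"slide": [0, 0, 0], "turn": 0, "gripper": 0.4}, {"slide": [0, 0, 0], "turn": 0, "gripper": 0.4}, {"slide": [0, 0, 0], "turn": 0, "gripper": 0.4}, {"slide": [0, 0, 0], "turn": 0, "gripper": 0.4}]'

```text
time_s: 14.75
tcp_pos: [0.5511, -0.1494, 0.1292]
eef_rot: [-180.0, -0.0, 175.7]
contact_force: [0.4, 0.2, -2.0]
gripper_width: 0.0494
gripper_force: 15.0
```

```bash
python3 - <<'E'
from h import *
s=get_state(); print(s['tcp_pos'],s['eef_rot'],s['gripper_width'])
d=cam('side'); print([ (b.round(1),jar(d,b,.018).round(4)) for b in blobs(blue(d)) if b[1]>100])
cv2.imwrite('pics/t7.png',cv2.resize(d['img'][80:200,160:320],(640,480))[:,:,::-1])
E
```

```text
[ 0.55107788 -0.14942265  0.1291854 ] [-1.79996599e+02 -1.96861201e-02  1.75667723e+02] 0.049386791156958494
[(array([223.2, 142.3]), array([ 0.4742, -0.2303])), (array([240.5, 156.7]), array([ 0.4967, -0.1319])), (array([212.4, 171.4]), array([ 0.611 , -0.1529]))]
```

View pics/t7.png

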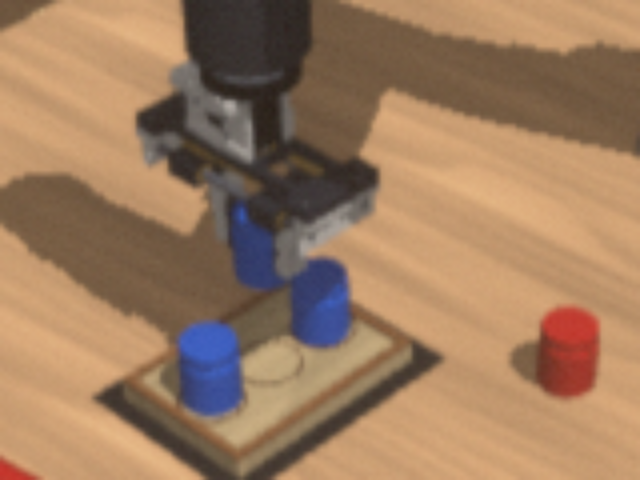

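The jar hangs over the middle ring at about (275,360) in the crop, upright and clear of its neighbours. I'm lowering it now.

send_rows --moves '[{"slide": [-0.01, 0, 0.15], "turn": 0, "gripper": 0.4}, {"slide": [-0.01, 0, 0.3], "turn": 0, "gripper": 0.4}, {"slide": [-0.01, 0, 0.43], "turn": 0, "gripper": 0.4}, {"slide": [-0.01, 0, 0.53], "turn": 0, "gripper": 0.4}, {"slide": [-0.01, 0, 0.59], "turn": 0, "gripper": 0.4}]'

```text
time_s: 15.22
tcp_pos: [0.5518, -0.1493, 0.039]
eef_rot: [-180.0, -0.1, 175.7]
contact_force: [-0.4, 0.0, -0.8]
gripper_width: 0.0498
gripper_force: 15.0
```

send_rows --moves '[{"slide": [0, 0, 0.007], "turn": 0, "gripper": 0.4}, {"slide": [0, 0, 0.015], "turn": 0, "gripper": 0.4}, {"slide": [0, 0, 0.022], "turn": 0, "gripper": 0.4}, {"slide": [0, 0, 0.03], "turn": 0, "gripper": 0.4}, {"slide": [0, 0, 0.03], "turn": 0, "gripper": 0.4}]'

```text
time_s: 15.63
tcp_pos: [0.5534, -0.1486, 0.0371]
eef_rot: [180.0, 0.1, 175.7]
contact_force: [-0.5, -0.0, -1.4]
gripper_width: 0.0494
gripper_force: 15.0
```

send_rows --moves '[{"slide": [0, 0, 0.003], "turn": 0, "gripper": 0.4}, {"slide": [0, 0, 0.006], "turn": 0, "gripper": 0.4}, {"slide": [0, 0, 0.01], "turn": 0, "gripper": 0.4}, {"slide": [0, 0, 0.01], "turn": 0, "gripper": 0.4}, {"slide": [0, 0, 0.01], "turn": 0, "gripper": 0.4}]'

```text
time_s: 16.05
tcp_pos: [0.5532, -0.1486, 0.0357]
eef_rot: [-180.0, 0.0, 175.8]
contact_force: [-2.6, 0.9, 5.8]
gripper_width: 0.0494
gripper_force: 15.0
```

Contact at 6 N. I'll release and rise.

send_rows --moves '[{"slide": [0, 0, 0], "turn": 0, "gripper": 0.6}, {"slide": [0, 0, 0], "turn": 0, "gripper": 0.7}, {"slide": [0, 0, 0], "turn": 0, "gripper": 0.85}, {"slide": [0, 0, 0], "turn": 0, "gripper": 0.85}, {"slide": [0, 0, 0], "turn": 0, "gripper": 0.85}]'

```text
time_s: 16.47
tcp_pos: [0.5529, -0.1487, 0.0348]
eef_rot: [-180.0, -0.0, 175.7]
contact_force: [0.3, 0.1, 0.2]
gripper_width: 0.0719
gripper_force: 0.0
```

send_rows --moves '[{"slide": [0, 0, -0.05], "turn": 0, "gripper": 0.85}, {"slide": [0, 0, -0.2], "turn": 0, "gripper": 0.85}, {"slide": [0, 0, -0.4], "turn": 0, "gripper": 0.85}, {"slide": [0, 0, -0.65], "turn": 0, "gripper": 0.85}, {"slide": [0, 0, -0.9], "turn": 0, "gripper": 0.85}]'

```text
time_s: 16.88
tcp_pos: [0.5522, -0.1487, 0.1715]
eef_rot: [-180.0, -0.1, 175.7]
contact_force: [1.8, 0.2, 0.1]
gripper_width: 0.0746
gripper_force: 0.0
```

send_rows --moves '[{"slide": [0, -0.2, 0], "turn": 0, "gripper": 0.85}, {"slide": [0, -0.4, 0], "turn": 0, "gripper": 0.85}, {"slide": [0, -0.6, 0], "turn": 0, "gripper": 0.85}, {"slide": [0, -0.8, 0], "turn": 0, "gripper": 0.85}, {"slide": [0, -1, 0], "turn": 0, "gripper": 0.85}]'

```text
time_s: 17.3
tcp_pos: [0.5416, -0.2995, 0.1708]
eef_rot: [-180.0, 0.0, 175.8]
contact_force: [0.5, 0.7, -0.4]
gripper_width: 0.0746
gripper_force: 0.0
```

send_rows --moves '[{"slide": [0, -0.2, 0], "turn": 0, "gripper": 0.85}, {"slide": [0, -0.4, 0], "turn": 0, "gripper": 0.85}, {"slide": [0, -0.6, 0], "turn": 0, "gripper": 0.85}, {"slide": [0, -0.8, 0], "turn": 0, "gripper": 0.85}, {"slide": [0, -1, 0], "turn": 0, "gripper": 0.85}]'

```text
time_s: 17.72
tcp_pos: [0.5302, -0.4493, 0.1705]
eef_rot: [-180.0, 0.0, 175.7]
contact_force: [0.1, 0.5, 0.2]
gripper_width: 0.0747
gripper_force: 0.0
```

```bash
python3 - <<'E'
from h import *
A=[]
for c in('top','side'):
    d=cam(c)
    for b in blobs(blue(d)):
        if b[1]>100: print(c,b.round(1), jar(d,b,.018).round(4))
    k=np.zeros(1)
    A.append(cv2.resize(warp(d,.42,.68,-.28,-.02,.018),(400,400)))
# rings/mat as the top camera sees them, drawn at the estimated mat pose
d=pickle.load(open('top.pkl','rb'))
a=np.deg2rad(-4.5)
o=A[0].copy()
H=lambda P:np.c_[(-.02-P[:,1])*1538.5,(.68-P[:,0])*1538.5].astype(int)
cv2.imwrite('pics/t8.png',np.hstack(A)[:,:,::-1])
E
```

```text
top [308.1 185.7] [ 0.616  -0.1568]
top [305.2 206.3] [ 0.5522 -0.1499]
top [302.9 226.3] [ 0.4919 -0.1449]
side [233.3 158.8] [ 0.5202 -0.143 ]
side [212.6 171.3] [ 0.6101 -0.1529]
```

View pics/t8.png

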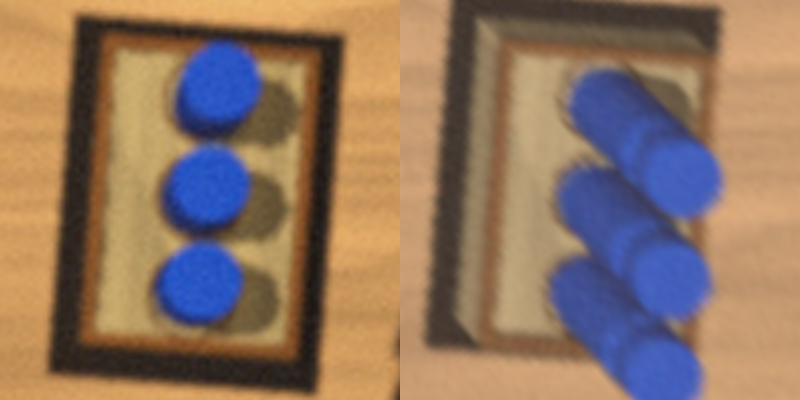

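All three jars stand in a row. The middle one is about 1 mm from its ring centre, and the near and far ones are within 5 mm. The tray is centred and square on the mat and the arm is clear, so I'm handing in.

```bash
python3 -c "
from plant import order
print(order.close_job())"
```

```text
the job is handed in; nothing more can be done
None
```

I handed the job in at about 18 s of the 67 s. By the last pictures the tray is centred within a few millimetres and square on the mat, and all three jars stand upright within about 5 mm of their ring centres. I never moved the tape measure, speed square or hammer, and the hand-in call returned no verdict.

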